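# Set the stirrer to the scribed line

## Task

Set up the magnetic stirrer for titration by pushing only, never lifting or tipping it: well before the scribed line, push it sideways flush against the fence and press it home there for a good second with about 9 N on the fence, never more than 12 N, as the fence is only a light strip. Then push it along the fence until its leading edge lies on the scribed line, without running past the line, and leave it there still flush with the fence. Leave the glassware and bottle around the board where they stand.

Things in the scene. Friction and masses are not known exactly. Their poses are not given: they have to be found in the camera images.
- board: Fixed aluminium setting-out plate, 240 (x) x 460 (y) x 10 mm, screwed to the bench. Origin: centre of its underside; its top is 10 mm above the origin. Its y axis runs along the fence, in the direction the stirrer has to travel; its x axis points to the fence, roughly away from the robot.
- fence: Fixed, straight, rigid strip of slippery grey plastic on the far side of the board, 12 mm wide (x), 400 mm long (y), 20 mm high above the board's top. Origin: on the board's top, at the middle of the long face that looks at the stirrer (-x face). Axes as the board's.
- fence_face (a point): Middle of the foot of the fence's face that the stirrer is to lie against (same point as the fence's origin). Axes as the board's: points with x = 0 in this frame lie on the face.
- line (a point): Point on the centre of the scribed line: a straight dark line 2.5 mm wide on the board's top, running along the board's x, square to the fence, from the near edge to the fence. The point is on the board's top at its middle width, 60 mm short of the fence face and 80 mm from the board's centre. Nothing stops the stirrer there. Axes as the board's.
- stirrer: Loose magnetic stirrer: white box 120 (x) x 130 (y) x 45 mm, sides vertical up to 38 mm; two dials on top at its trailing (-y) end. 0.45 to 0.9 kg; its board friction (2 to 7 N, more if fingers bear down on it) takes part of a push, the fence feels the rest. Starts 75 to 160 mm short of the line, 7 to 50 mm off the fence, up to 0.15 rad askew. Origin: centre of its underside; +x side goes to the fence.
- lead_edge (a point): Middle of the stirrer's bottom leading edge (stirrer frame 0, +65 mm, 0): the edge to be brought to the line.
- fence_side_lead (a point): Point on the stirrer's bottom edge on the fence side, 10 mm from the leading corner (stirrer frame +60, +55, 0 mm).
- fence_side_trail (a point): Point on the stirrer's bottom edge on the fence side, 10 mm from the trailing corner (stirrer frame +60, -55, 0 mm).
- beaker: Bystander: loose open glass beaker, 72 mm across, 95 mm high, on the bench past the line end of the board. Origin: centre of its underside.
- reagent: Bystander: loose amber bottle, 64 mm across, 150 mm high, on the bench behind the fence. Origin: centre of its underside.
- cylinder: Bystander: loose clear measuring cylinder, foot 68 mm across, 175 mm high, on the bench behind the fence. Origin: centre of its underside.
Not all that is in view belongs to the job. What is meant by the stirrer is not green, and is the larger of those in its own colour.

How it is judged:
On the way, in this order (a step that is already met when the one before it is completed fails the run):
1. the stirrer lies flush against the fence (both fence-side points within 2 mm of its face) and presses on it with 5.5 to 13 N, with its leading edge still at least 20 mm short of the line (x of each of fence_side_lead, fence_side_trail in the frame of fence_face above -0.002 m and y of lead_edge in the frame of line below -0.02 m and contact force between stirrer and fence between 5.5 and 13 N), for 0.6 s.
2. the stirrer's leading edge is on the line (within 2.5 mm of its centre) and the stirrer is still flush with the fence (within 2 mm) (x of each of fence_side_lead, fence_side_trail in the frame of fence_face above -0.002 m and y of lead_edge in the frame of line between -0.0025 and 0.0025 m), for 0.2 s.
At the end, for the whole second after the job is handed in: The stirrer rests flat on the board, its leading edge within 2.5 mm of the centre of the scribed line and both fence-side points within 2 mm of the fence's face (all of step 2 and linear speed of stirrer below 0.01 m/s and z of stirrer in the frame of board below 0.013 m); the robot touches nothing.
It fails at once if the fence is pressed with more than 15 N (contact force between fence and anything else above 15 N).
It fails at once if the stirrer's leading edge runs more than 5 mm past the centre of the line (y of lead_edge in the frame of line above 0.005 m).
It fails at once if the stirrer is lifted more than 5 mm or tipped more than 0.1 rad (z of stirrer in the frame of board above 0.015 m or angle between stirrer's own z axis and vertical above 0.1 rad).
It fails at once if a bystander is moved more than 15 mm (distance of any of beaker, reagent, cylinder from where it was at the start of the episode above 0.015 m).
It also fails if it takes over 72 s, if anything falls off the work surface, if the arm or the gripper's body presses on something with over 40 N, if the wrist force passes 120 N, or if a joint passes its speed limit or range.

## Robot

A 6-joint arm with a two-finger parallel gripper is mounted at the origin on the work surface. World frame = base frame: x ahead of the robot, y to its left, z up, the work surface at z = 0. Lengths are in m, angles in rad, forces in N, time in s.
With the tool pointing down it reaches from about 0.3 to 0.85 m from the base axis. Payload 5.4 kg.
Tool frame: the origin (TCP) lies between the finger pads; the fingertips stand 22 mm ahead of it and the grasp point (between the pads) lies 3 mm ahead of it; z points along the fingers, y is the direction in which the jaws open and shut (so a half turn about z gives the same grasp; the last joint's range is limited). The gripper opens to 85 mm and grips with 20 to 120 N. Pads are 22 mm wide; open, the fingers measure 114 mm over their backs; the gripper's body (76 mm by 85 mm) begins 54 mm behind the grasp point. The pads swing forward as they close: fully open they stand 13 mm farther back than shut.
Start: joints at [1.098, 0.158, 1.597, -0, 1.386, -0.21], TCP at [0.149, 0.555, 0.253] pointing down, gripper open.
Joint ranges: [-2.91, 2.91], [-0.94, 2.29], [0.18, 2.7], [-1.29, 4.43], [0.17, 2.64], [-3, 3]. Speed limits (rad/s): [2.57, 2.57, 3.14, 3.14, 3.14, 3.14].

## Interface

Orientations are given as a unit quaternion [w, x, y, z].
In Python, from rig import robot gives the robot as it stands.
- The arm moves only by the shell command python3 -m handwheel 'ROWS'. ROWS is a JSON object of lists of equal length, an entry for each row: "travel": the shift along the world's x, y, z in mm, a list of three; "twist": the turn, a rotation vector about the world's x, y, z in rad, a list of three; "fingers": the opening, from -1 (shut) to 1 (fully open). A call has 1 to 10 rows; each row is the pose to reach, as a shift and turn from the pose commanded when the call began; what a row does not reach only later rows make up. A row lasts 1/8 s, in which the tool goes at most 62.5 mm and 10.7 degrees, less where a joint would pass 70% of its speed; a pose out of reach is approached as far as the arm can. A call with a gripper value outside its range is refused whole. The fingers move at their own pace and stop on an object; the grip force is fixed at half the most. Time passes only in rows, so rows that repeat a pose let the fingers close. It gives the time, the measured TCP pose, the force and the opening at its end, in the units of the state.
- robot.read_state(): the state, without advancing time (a new reading comes with each control period).
- robot.snapshot(name): name is "scene" or "top"; returns the picture (400x640x3 uint8, red, green, blue); there is no depth.
- robot.camera_params(name): a dict with "vertical_fov" (degrees; the focal length in pixels is half the picture's height over the tangent of half this angle, whatever the lens; pixels are square), "cx", "cy" (the principal point, pixels), "rvec" (rotation vector, rad) and "tvec" (3), from world to camera coordinates, as OpenCV has them. Camera axes: x right, y down, z forward; pixel columns grow to the right and rows downward; lengths in m; the calibration is good to about 2 mm. A picture is of the moment at which its call begins. camera_params takes no time and is no camera call.
- robot.finish_job(): hands the job in, once; it reports no verdict.
Trained networks look in the newest picture that a camera, given by its name, has taken for a name from the list of things; names that differ only in an ending like _2 or _b are one class to them, and where a whole thing is asked for, a point or a joint stands for the part that bears it (a point fixed in the world has none). Each returns a list of dicts, best first, with "confidence" (0 to 1); they miss things now and then, are a little off and sometimes report something else, mostly with a low value. They report only what shows in the picture. A call takes as long as a camera call. They do not tell look-alikes from the thing itself.
- robot.silhouettes(camera, label): "mask" (400x640 bool, what is visible of it) and "pixel" ([column, row] in pixels, amid what is visible of it).
- robot.place_of(camera, label): "pixel" ([column, row] in pixels: a listed point, or the origin of a listed thing).
The state is a dict: "t": time; "joint_positions": joint angles; "joint_vel": joint speeds; "joint_efforts": joint torques, N m; "eef_pos": TCP position; "eef_rot": TCP orientation; "contact_force": force on the tool from outside, world axes, zero at the start; "wrist_torque": the same for the moment, N m; "width": finger opening in m.
Only numpy, scipy, OpenCV 4.12 (cv2) and the standard library are available. Lean on these libraries where they do the work, as an engineer would, in place of code of your own. Each camera call takes 0.05 s, during which the arm holds its last target. There are 200 camera calls.

## Working session

There is one attempt and no reset: what is moved stays moved. The work goes in short steps, Python scripts to look and compute and a shell command to move; the robot and the scene stay as the last step left them, time stands still between calls to the robot, and variables do not carry over. Pictures are saved under pics/ and viewed, about 8 in all and at most 12, crops included, and the job is handed in when it is done.

```bash
mkdir -p pics; ls
cat > h.py <<'E'
from rig import robot
import numpy as np, cv2
def cam(n):
    p=robot.camera_params(n); R=cv2.Rodrigues(np.array(p['rvec'],float))[0]; t=np.array(p['tvec'],float)
    f=200/np.tan(np.radians(p['vertical_fov'])/2); return R,t,f,p['cx'],p['cy'],p
def ray(n,px,z):
    R,t,f,cx,cy,_=cam(n); d=R.T@np.array([(px[0]-cx)/f,(px[1]-cy)/f,1]); c=-R.T@t
    return c+d*(z-c[2])/d[2]
def proj(n,P):
    R,t,f,cx,cy,_=cam(n); q=(R@np.atleast_2d(P).T).T+t
    return q[:,:2]/q[:,2:]*f+[cx,cy]
def save(n,name,img=None):
    img=robot.snapshot(n) if img is None else img
    cv2.imwrite('pics/'+name+'.png',img[:,:,::-1]); return img
E
python3 - <<'E'
from h import *
a=save('scene','s0'); b=save('top','t0')
cv2.imwrite('pics/both.png',cv2.resize(np.vstack([a,b])[:,:,::-1],None,fx=.75,fy=.75))
for n in('scene','top'):
    print(robot.camera_params(n))
    for l,z in [('board',0),('fence_face',.01),('line',.01),('stirrer',.01),('lead_edge',.01),('fence_side_lead',.01),('fence_side_trail',.01),('beaker',0),('reagent',0),('cylinder',0)]:
        for r in robot.place_of(n,l)[:3]:print(n,l,np.round(r['pixel'],1),round(r['confidence'],2),np.round(ray(n,r['pixel'],z),4))
print(robot.read_state())
E
```

```text
pics
{'vertical_fov': 54.9848782532721, 'cx': 319.6997007927027, 'cy': 201.17887239845896, 'rvec': array([ 1.36809677,  2.36664207, -0.76226083]), 'tvec': array([ 0.28986711, -0.41616749,  1.26782719])}
scene board [330.2 189. ] 0.56 [0.5404 0.0087 0.    ]
scene board [321.7 205. ] 0.51 [0.5952 0.0148 0.    ]
scene fence_face [320.1 207.8] 0.74 [0.6105 0.019  0.01  ]
scene fence_face [323.7 209.4] 0.23 [0.6102 0.0291 0.01  ]
scene line [362.2 195.6] 0.71 [0.5253 0.0924 0.01  ]
scene stirrer [205.3 160.4] 0.94 [ 0.6302 -0.328   0.01  ]
scene stirrer [221.4 113.5] 0.82 [ 0.4609 -0.4075  0.01  ]
scene stirrer [310.  175.2] 0.63 [ 0.5337 -0.0558  0.01  ]
scene lead_edge [208.6 115.5] 0.95 [ 0.4868 -0.4351  0.01  ]
scene lead_edge [326.1 182.2] 0.94 [ 0.5331 -0.0077  0.01  ]
scene lead_edge [208.1 147.5] 0.74 [ 0.5892 -0.3523  0.01  ]
scene fence_side_lead [312.  198.4] 0.79 [ 0.5958 -0.0129  0.01  ]
scene fence_side_lead [213.3 109.8] 0.75 [ 0.4601 -0.439   0.01  ]
scene fence_side_lead [220.7 149.1] 0.7 [ 0.5765 -0.3181  0.01  ]
scene fence_side_trail [276.7 178.5] 0.87 [ 0.5865 -0.1255
[... 1465 characters left out ...]
t_positions': array([ 1.09787200e+00,  1.58389041e-01,  1.59701232e+00, -3.99178807e-05,
        1.38621731e+00, -2.10098352e-01]), 'joint_vel': array([-1.14982838e-03,  1.01922937e-03,  1.60306565e-03, -8.80601774e-04,
       -9.54498197e-05, -5.99271605e-04]), 'joint_efforts': array([ 1.29011009e-04, -3.96036565e+01, -3.31697738e+01, -4.58241539e-04,
        9.70701331e-04,  1.69635808e-05]), 'eef_pos': array([0.1494085 , 0.55522061, 0.25329913]), 'eef_rot': array([ 1.41292679e-05,  1.31031446e-01,  9.91378212e-01, -1.88305415e-05]), 'contact_force': array([ 0.51024072, -0.23084842, -0.03827903]), 'wrist_torque': array([ 0.00935865, -0.01622177, -0.03003325]), 'width': 0.08542000063905328}
```

View pics/both.png

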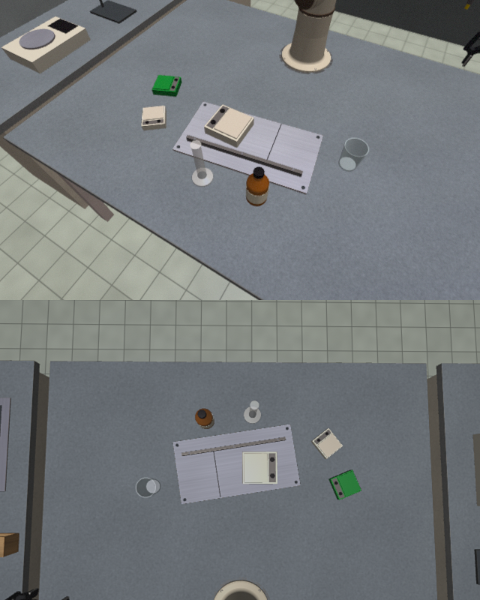

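Top view (0.75 scale): board in the centre, the larger white box on it at about full-size pixel (345,224). The small white and green boxes on the bench are decoys, and the glassware sits clear of the board. Next, an enlarged look.

Run:
```python
from h import *
b=cv2.imread('pics/t0.png')[160:275,225:405]; a=cv2.imread('pics/s0.png')[130:255,225:435]
b=cv2.resize(b,None,fx=4,fy=4,interpolation=cv2.INTER_CUBIC)[:, :720]
a=cv2.resize(a,None,fx=3.4,fy=3.4,interpolation=cv2.INTER_CUBIC)
cv2.imwrite('pics/t0c.png',b);cv2.imwrite('pics/s0c.png',a)
```

```text
(no output)
```

View pics/t0c.png

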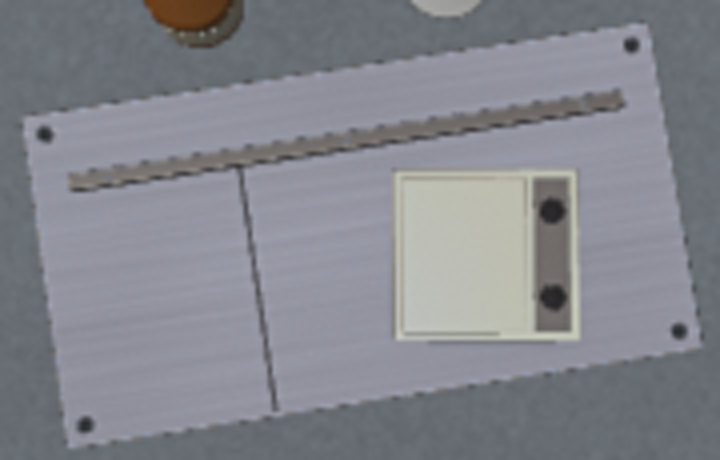

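View pics/s0c.png

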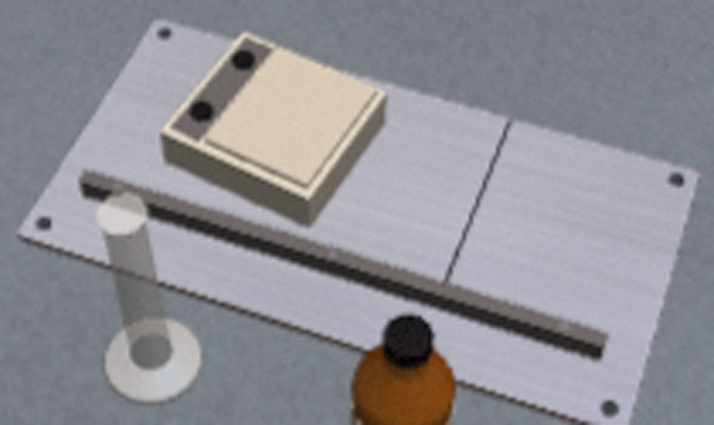

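The top crop shows the line, the fence and the stirrer askew by about −0.15 rad relative to the board. The scene crop shows the stirrer's leading bottom edge and the line clearly. Now a subpixel edge fit.

```bash
cat > fit.py <<'E'
from h import *
from scipy.optimize import least_squares
from scipy.ndimage import map_coordinates, gaussian_filter
import sys
def T(p,L): # L: n x 3 in body frame, p: x,y,yaw
    c,s=np.cos(p[2]),np.sin(p[2]); L=np.atleast_2d(L)
    return np.c_[p[0]+c*L[:,0]-s*L[:,1],p[1]+s*L[:,0]+c*L[:,1],L[:,2]]
def seg(a,b,n=40,m=.06): return np.array(a)+np.linspace(m,1-m,n)[:,None]*(np.array(b)-np.array(a))
def rect(hx,hy,z): # edges with outward normal
    c=[(hx,-hy,z),(hx,hy,z),(-hx,hy,z),(-hx,-hy,z)]; n=[(1,0),(0,1),(-1,0),(0,-1)]
    return [(seg(c[i],c[(i+1)%4]),np.array([*n[i],0.])) for i in range(4)]
def meas(img,n,p,L,N,kind,w):
    """kind +1: bright inside, -1: dark inside, 0 dark line. signed offset (px) along image outward normal"""
    uv=proj(n,T(p,L)); d=proj(n,T(p,L+1e-3*N))-uv
    tv=uv[-1]-uv[0]; tv/=np.hypot(*tv); nn=np.array([-tv[1],tv[0]]); nn=nn*np.sign((d@nn).mean())
    s=np.arange(-w,w+.01,.1); P=uv[:,None]+s[None,:,None]*nn
    v=map_coordinates(img,[P[...,1],P[...,0]],order=1)
    if kind==0: g=-(v-np.median(v,1)[:,None])
    else: g=-kind*np.gradient(v,axis=1)/.1
    k=11; g=np.apply_along_axis(lambda a:np.convolve(a,np.hanning(k)/np.hanning(k).sum(),'same'),1,g)
    g[:,:3]=g[:,-3:]=0; i=g.argmax(1); good=(i>5)&(i<len(s)-6)&(g.max(1)>(6 if kind else 10))
    i=np.clip(i,1,len(s)-2);
    # centroid around peak
    off=[]
    for r in range(len(i)):
        m=np.abs(s-s[i[r]])<1.; q=np.clip(g[r],0,None)*m; off.append((q*s).sum()/max(q.sum(),1e-9))
    return uv+np.array(off)[:,None]*nn, nn, good
def edges(which,n,p):
    R,t,*_=cam(n); C=-R.T@t; E=[]
    if which=='board':
        E+=[(L,N,1) for L,N in rect(.12,.23,.01)]
        E.append((seg((-.118,.08,.01),(.055,.08,.01)),np.array([0,1.,0]),0))
    else:
        for (L,N),(B,_) in zip(rect(.06,.065,.048),rect(.06,.065,.01)):
            c=T(p,B).mean(0); wn=T((0,0,p[2]),N)[0]; cosv=wn@((C-c)/np.linalg.norm(C-c))
            E.append((L,N,1))
            if cosv>.25: E.append((B,N,-1))
            elif cosv>-0.02: E.pop() # ambiguous
    return E
def fit(imgs,which,p0,it=((5,),(3,),(2.,),(2.,)),verbose=True,cams=('scene','top')):
    p=np.array(p0,float)
    for (w,) in it:
        M=[]
        for n in cams:
            for j,(L,N,k) in enumerate(edges(which,n,p)):
                uv,nn,g=meas(imgs[n],n,p,L,N,k,w)
                if g.sum()>6: M.append((n,j,L[g],uv[g],nn))
        f=lambda q:np.concatenate([((proj(n,T(q,L))-uv)@nn)/np.sqrt(len(L)) *4 for n,j,L,uv,nn in M])
        p=least_squares(f,p,loss='soft_l1',f_scale=.3,x_scale=[.01,.01,.05]).x
    res=[(n[0],j,len(L),round(float(np.median((proj(n,T(p,L))-uv)@nn)),2)) for n,j,L,uv,nn in M]
    if verbose: print(which,np.round(p,4),res)
    return p
def imgs(cams=('scene','top')): return {n:robot.snapshot(n).astype(float)@[.3,.5,.2] for n in cams}
def rel(pb,ps):
    c,s=np.cos(pb[2]),np.sin(pb[2]); B=np.array([[c,s],[-s,c]])
    q={k:B@(T(ps,v)[0,:2]-pb[:2]) for k,v in dict(lead=(0,.065,0),fl=(.06,.055,0),ft=(.06,-.055,0)).items()}
    return dict(lead_y=round((q['lead'][1]-.08)*1e3,2),fl=round((q['fl'][0]-.06)*1e3,2),ft=round((q['ft'][0]-.06)*1e3,2),yaw=round(ps[2]-pb[2],4))
E
python3 - <<'E'
from fit import *
I={n:cv2.imread(f'pics/{n[0]}0.png')[:,:,::-1].astype(float)@[.3,.5,.2] for n in('scene','top')}
for n in I: R,t,*_=cam(n); print(n,-R.T@t)
for c in (('scene','top'),('scene',),('top',)):
    pb=fit(I,'board',(.537,.013,.155),cams=c); ps=fit(I,'stirrer',(.529,-.07,0.0),cams=c); print(rel(pb,ps))
E
```

```text
scene [1.07548136 0.28967577 0.7899569 ]
top [0.50763926 0.00497939 1.17543012]
board [0.5452 0.0153 0.1533] [('s', 0, 36, 0.02), ('s', 1, 40, 0.46), ('s', 2, 36, 0.3), ('s', 3, 40, 0.18), ('s', 4, 40, 0.21), ('t', 0, 40, 0.17), ('t', 1, 40, -0.1), ('t', 2, 40, 0.05), ('t', 3, 40, 0.27), ('t', 4, 40, -0.16)]
stirrer [ 0.5283 -0.0717  0.0085] [('s', 0, 40, -0.28), ('s', 1, 40, 0.28), ('s', 2, 40, 0.07), ('s', 3, 40, 0.51), ('s', 4, 40, 0.39), ('s', 5, 40, 0.17), ('t', 0, 40, 0.6), ('t', 1, 40, 0.31), ('t', 2, 40, 0.54)]
{'lead_y': np.float64(-99.11), 'fl': np.float64(-22.74), 'ft': np.float64(-38.6), 'yaw': np.float64(-0.1448)}
board [0.5456 0.0149 0.1529] [('s', 0, 35, 0.11), ('s', 1, 40, 0.26), ('s', 2, 36, 0.24), ('s', 3, 40, 0.36), ('s', 4, 40, 0.03)]
stirrer [ 0.5286 -0.0721  0.0082] [('s', 0, 40, -0.23), ('s', 1, 40, 0.37), ('s', 2, 40, -0.06), ('s', 3, 40, 0.38), ('s', 4, 40, 0.27), ('s', 5, 40, 0.29)]
{'lead_y': np.float64(-99.04), 'fl': np.float64(-22.8), 'ft': np.float64(-38.66), 'yaw': np.float64(-0.1447)}
board [0.5448 0.0158 0.1537] [('t', 0, 40, 0.17), ('t', 1, 40, 0.04)
[... 1568 characters left out ...]
     ~~~~~~~~^^^^^^^^^^^^^^^^^^^^^^^^^^^^^^
    return np.atleast_1d(self.fun(x))
                         ~~~~~~~~^^^
    return self.f(x, *self.args, **self.kwargs)
           ~~~~~~^^^^^^^^^^^^^^^^^^^^^^^^^^^^^^
  File "fit.py", line 48, in <lambda>
    f=lambda q:np.concatenate([((proj(n,T(q,L))-uv)@nn)/np.sqrt(len(L)) *4 for n,j,L,uv,nn in M])
                                 ~~~~^^^^^^^^^^
  File "h.py", line 10, in proj
    R,t,f,cx,cy,_=cam(n); q=(R@np.atleast_2d(P).T).T+t
                  ~~~^^^
  File "h.py", line 4, in cam
    p=robot.camera_params(n); R=cv2.Rodrigues(np.array(p['rvec'],float))[0]; t=np.array(p['tvec'],float)
ValueError: time passes only in moves, steps and waits
```

The two cameras agree: the leading edge is 99 mm short of the line, the gaps to the fence are 23 and 39 mm, and the stirrer is −0.145 rad askew. The ValueError looks like a limit on how often `camera_params` can be called, so I'll cache it. Moving now, with the jaws set along the fence.

```bash
sed -i 's/^def cam/import functools\n@functools.cache\ndef cam/' h.py
python3 -m handwheel '{"travel":[[25,-56,0],[50,-112,0],[75,-168,0],[100,-224,0],[125,-280,0],[150,-336,0],[175,-392,0],[200,-448,0],[225,-504,0],[250,-560,0]],"twist":[[0,0,0.05],[0,0,0.1],[0,0,0.15],[0,0,0.2],[0,0,0.25],[0,0,0.3],[0,0,0.35],[0,0,0.4],[0,0,0.416],[0,0,0.416]],"fingers":[1,1,1,1,1,1,1,1,1,1]}'
python3 -m handwheel '{"travel":[[12,-40,0],[25,-80,0],[25,-80,0],[25,-80,-60],[25,-80,-110],[25,-80,-150],[25,-80,-180],[25,-80,-180],[25,-80,-180]],"twist":[[0,0,0],[0,0,0],[0,0,0],[0,0,0],[0,0,0],[0,0,0],[0,0,0],[0,0,0],[0,0,0]],"fingers":[1,1,1,1,1,1,1,1,1]}'
```

```text
t: 2.35
eef_pos: [0.4, -0.0069, 0.2538]
eef_rot: [0.001, -0.076, 0.997, -0.0]
contact_force: [0.4, -0.2, 0.6]
width: 0.0856
t: 3.48
eef_pos: [0.4252, -0.0847, 0.0746]
eef_rot: [0.001, -0.077, 0.997, -0.0]
contact_force: [0.4, 0.3, 0.6]
width: 0.0854
```

```bash
python3 -m handwheel '{"travel":[[0,0,-20],[0,0,-38],[0,0,-38],[0,0,-38]],"twist":[[0,0,0],[0,0,0],[0,0,0],[0,0,0]],"fingers":[1,1,1,1]}'
python3 - <<'E'
from h import *
a=save('scene','s1');b=save('top','t1')
A=cv2.resize(a[60:230,210:420],None,fx=2.5,fy=2.5)[:,:525];B=cv2.resize(b[170:290,270:420],None,fx=2.5,fy=2.5)[:, :275]
cv2.imwrite('pics/c1.png',np.hstack([A[:300],B[:300]])[:,:,::-1])
E
```

```text
t: 3.98
eef_pos: [0.4256, -0.0852, 0.0369]
eef_rot: [0.001, -0.077, 0.997, -0.001]
contact_force: [0.0, -0.1, 0.1]
width: 0.0853
```

View pics/c1.png

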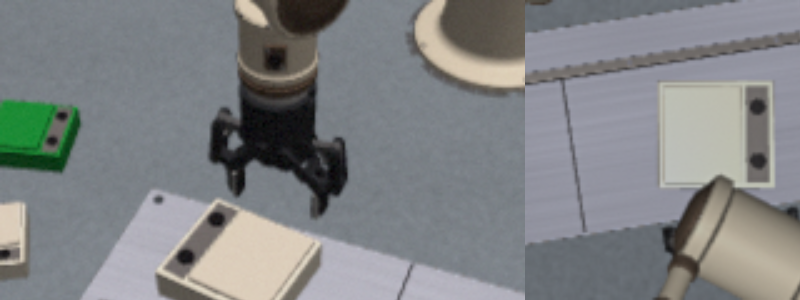

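The gripper is behind the box's near face, clear of it and square to the fence. Pushing towards the fence.

```bash
python3 -m handwheel '{"travel":[[5.9,0.9,0],[11.9,1.8,0],[17.8,2.7,0],[21.7,3.4,0],[25.7,4.0,0],[29.6,4.6,0],[33.6,5.2,0],[37.5,5.8,0],[39.5,6.1,0],[39.5,6.1,0]],"twist":[[0,0,0],[0,0,0],[0,0,0],[0,0,0],[0,0,0],[0,0,0],[0,0,0],[0,0,0],[0,0,0],[0,0,0]],"fingers":[1,1,1,1,1,1,1,1,1,1]}'
cat > look.py <<'E'
from fit import *
import json
I=imgs(); pb=(.5452,.0153,.1533); a=[float(x) for x in sys.argv[1:4]]
for c in (('scene','top'),('scene',)):
    ps=fit(I,'stirrer',a,cams=c); print(rel(pb,ps))
s=robot.read_state(); ex=np.array([np.cos(.1533),np.sin(.1533)]); ey=np.array([-ex[1],ex[0]])
d=s['eef_pos'][:2]-np.array(pb[:2]); F=s['contact_force'][:2]
print('tcp board',d@ex,d@ey,'F',F@ex,F@ey,'t',s['t'])
E
python3 look.py .54 -.07 .06
```

```text
t: 5.32
eef_pos: [0.4642, -0.0785, 0.0353]
eef_rot: [0.0, -0.077, 0.997, 0.0]
contact_force: [-0.8, -0.4, 0.6]
width: 0.0857
stirrer [ 0.5377 -0.0648  0.0797] [('s', 0, 40, -0.41), ('s', 1, 40, 0.28), ('s', 2, 27, 0.18), ('s', 3, 40, -0.1), ('t', 0, 40, 0.2), ('t', 2, 39, 0.12)]
{'lead_y': np.float64(-93.18), 'fl': np.float64(-15.78), 'ft': np.float64(-23.87), 'yaw': np.float64(-0.0736)}
stirrer [ 0.5381 -0.065   0.0806] [('s', 0, 40, -0.29), ('s', 1, 40, 0.43), ('s', 2, 25, 0.13), ('s', 3, 40, 0.0)]
{'lead_y': np.float64(-93.47), 'fl': np.float64(-15.47), 'ft': np.float64(-23.46), 'yaw': np.float64(-0.0727)}
tcp board -0.09446062843863949 -0.08037720855571896 F -0.30555042986658587 0.0055521234627045595 t 5.425
```

```bash
python3 -m handwheel '{"travel":[[2,0.3,0],[4,0.6,0],[5.9,0.9,0],[7.9,1.2,0],[9.9,1.5,0],[11.9,1.8,0],[13.8,2.1,0]],"twist":[[0,0,0],[0,0,0],[0,0,0],[0,0,0],[0,0,0],[0,0,0],[0,0,0]],"fingers":[1,1,1,1,1,1,1]}'
python3 look.py .546 -.06 .12
```

```text
t: 6.3
eef_pos: [0.4776, -0.0764, 0.0353]
eef_rot: [-0.0, -0.077, 0.997, 0.0]
contact_force: [-4.5, -0.2, 1.8]
width: 0.0856
stirrer [ 0.5468 -0.059   0.1535] [('s', 0, 40, -0.38), ('s', 1, 36, 0.91), ('s', 2, 40, 0.58), ('s', 3, 40, -0.07), ('t', 0, 24, 0.21), ('t', 2, 38, 0.11)]
{'lead_y': np.float64(-88.66), 'fl': np.float64(-9.74), 'ft': np.float64(-9.72), 'yaw': np.float64(0.0002)}
stirrer [ 0.5473 -0.0591  0.1497] [('s', 0, 40, -0.21), ('s', 1, 37, 1.02), ('s', 2, 40, 0.45), ('s', 3, 40, -0.0)]
{'lead_y': np.float64(-88.89), 'fl': np.float64(-9.05), 'ft': np.float64(-9.45), 'yaw': np.float64(-0.0036)}
tcp board -0.08057359076778128 -0.08030417429923575 F -1.5942841404566515 -0.630151177422479 t 6.4
```

```bash
for i in 1; do python3 -m handwheel '{"travel":[[1,0.15,0],[2,0.3,0],[3,0.45,0]],"twist":[[0,0,0],[0,0,0],[0,0,0]],"fingers":[1,1,1]}'; done
python3 -m handwheel '{"travel":[[1,0.15,0],[2,0.3,0]],"twist":[[0,0,0],[0,0,0]],"fingers":[1,1]}'
python3 -m handwheel '{"travel":[[1,0.15,0],[2,0.3,0]],"twist":[[0,0,0],[0,0,0]],"fingers":[1,1]}'
python3 look.py .552 -.058 .153
```

```text
t: 6.78
eef_pos: [0.4805, -0.0759, 0.0352]
eef_rot: [-0.0, -0.077, 0.997, 0.0]
contact_force: [-5.0, -1.5, 2.4]
width: 0.0856
t: 7.02
eef_pos: [0.4827, -0.0757, 0.0352]
eef_rot: [-0.0, -0.077, 0.997, 0.0]
contact_force: [-3.3, -0.5, 1.6]
width: 0.0858
t: 7.28
eef_pos: [0.4847, -0.0755, 0.0352]
eef_rot: [0.0, -0.076, 0.997, 0.0]
contact_force: [-2.3, -0.6, 0.5]
width: 0.0855
stirrer [ 0.5547 -0.0579  0.1528] [('s', 0, 40, -0.13), ('s', 2, 40, 0.42), ('s', 3, 40, -0.07), ('t', 0, 40, 0.43), ('t', 1, 35, 0.09)]
{'lead_y': np.float64(-88.8), 'fl': np.float64(-1.73), 'ft': np.float64(-1.79), 'yaw': np.float64(-0.0005)}
stirrer [ 0.5554 -0.058   0.1532] [('s', 0, 40, 0.08), ('s', 2, 40, 0.21), ('s', 3, 40, -0.0)]
{'lead_y': np.float64(-88.98), 'fl': np.float64(-1.09), 'ft': np.float64(-1.09), 'yaw': np.float64(-0.0001)}
tcp board -0.07347460032545391 -0.08047412169376161 F -2.277261993233595 0.16499884958213462 t 7.375
```

```bash
python3 -m handwheel '{"travel":[[0.5,0.08,0]],"twist":[[0,0,0]],"fingers":[1]}' | grep -E "eef_pos|force"
python3 -m handwheel '{"travel":[[0.5,0.08,0]],"twist":[[0,0,0]],"fingers":[1]}'| grep -E "eef_pos|force"
python3 -m handwheel '{"travel":[[0.3,0.05,0]],"twist":[[0,0,0]],"fingers":[1]}'| grep -E "eef_pos|force"
python3 -m handwheel '{"travel":[[0,0,0]],"twist":[[0,0,0]],"fingers":[1]}'| grep -E "eef_pos|force"
```

```text
eef_pos: [0.4852, -0.0754, 0.0352]
contact_force: [-2.4, -0.5, 1.3]
eef_pos: [0.4856, -0.0753, 0.0352]
contact_force: [-2.7, -1.0, 0.0]
eef_pos: [0.486, -0.0753, 0.0353]
contact_force: [-2.8, -0.6, -1.3]
eef_pos: [0.486, -0.0753, 0.0352]
contact_force: [-1.7, -0.6, -0.9]
```

```bash
python3 -m handwheel '{"travel":[[0.3,0.05,0]],"twist":[[0,0,0]],"fingers":[1]}' | grep -E "eef_pos|force"
python3 -m handwheel '{"travel":[[0.3,0.05,0]],"twist":[[0,0,0]],"fingers":[1]}'| grep -E "eef_pos|force"
python3 -m handwheel '{"travel":[[0.3,0.05,0]],"twist":[[0,0,0]],"fingers":[1]}'| grep -E "eef_pos|force"
python3 -m handwheel '{"travel":[[0,0,0]],"twist":[[0,0,0]],"fingers":[1]}'| grep -E "eef_pos|force"
```

```text
eef_pos: [0.4862, -0.0752, 0.0352]
contact_force: [-1.2, 0.1, -0.9]
eef_pos: [0.4866, -0.0752, 0.0352]
contact_force: [-2.3, -0.4, -1.4]
eef_pos: [0.4867, -0.0752, 0.0352]
contact_force: [-3.0, -1.2, -0.6]
eef_pos: [0.4867, -0.0752, 0.0352]
contact_force: [-4.5, -1.4, -0.2]
```

```bash
for i in 1; do python3 -m handwheel '{"travel":[[0.2,0.03,0],[0.2,0.03,0]],"twist":[[0,0,0],[0,0,0]],"fingers":[1,1]}' | grep -E "eef_pos|force"; done
python3 -m handwheel '{"travel":[[0.2,0.03,0],[0.2,0.03,0]],"twist":[[0,0,0],[0,0,0]],"fingers":[1,1]}' | grep -E "eef_pos|force"
python3 -m handwheel '{"travel":[[0,0,0]],"twist":[[0,0,0]],"fingers":[1]}'| grep -E "eef_pos|force"; python3 look.py .5555 -.058 .153
```

```text
eef_pos: [0.4867, -0.0752, 0.0352]
contact_force: [-5.5, -1.5, 0.9]
eef_pos: [0.4867, -0.0752, 0.0352]
contact_force: [-6.1, -0.4, 0.8]
eef_pos: [0.4867, -0.0751, 0.0352]
contact_force: [-7.2, -1.4, 2.1]
stirrer [ 0.5567 -0.0576  0.1526] [('s', 0, 40, -0.13), ('s', 2, 39, 0.4), ('s', 3, 40, -0.12), ('t', 0, 40, 0.41), ('t', 1, 36, 0.12)]
{'lead_y': np.float64(-88.76), 'fl': np.float64(0.27), 'ft': np.float64(0.19), 'yaw': np.float64(-0.0007)}
stirrer [ 0.5573 -0.0577  0.1518] [('s', 0, 40, 0.11), ('s', 2, 40, 0.19), ('s', 3, 40, 0.01)]
{'lead_y': np.float64(-89.0), 'fl': np.float64(0.93), 'ft': np.float64(0.77), 'yaw': np.float64(-0.0015)}
tcp board -0.07164064124854122 -0.08047921257382235 F -5.931638318502409 -1.045026791481291 t 9.1
```

```bash
python3 -m handwheel '{"travel":[[0.2,0.03,0],[0.4,0.06,0],[0.4,0.06,0]],"twist":[[0,0,0],[0,0,0],[0,0,0]],"fingers":[1,1,1]}' | grep -E "eef_pos|force"
for i in 1; do python3 -m handwheel '{"travel":[[0,0,0]],"twist":[[0,0,0]],"fingers":[1]}'| grep -E "eef_pos|force";done
python3 -m handwheel '{"travel":[[0.2,0.03,0],[0.2,0.03,0]],"twist":[[0,0,0],[0,0,0]],"fingers":[1,1]}' | grep -E "eef_pos|force"
python3 -m handwheel '{"travel":[[0,0,0]],"twist":[[0,0,0]],"fingers":[1]}'| grep -E "eef_pos|force"
```

```text
eef_pos: [0.4867, -0.0752, 0.0352]
contact_force: [-8.8, -1.9, 3.1]
eef_pos: [0.4867, -0.0751, 0.0352]
contact_force: [-8.0, -2.3, 3.8]
eef_pos: [0.4867, -0.0752, 0.0352]
contact_force: [-9.0, -1.8, 4.7]
eef_pos: [0.4867, -0.0752, 0.0352]
contact_force: [-9.4, -2.2, 4.7]
```

```bash
python3 -m handwheel '{"travel":[[0,0,0.5],[0,0,0.5]],"twist":[[0,0,0],[0,0,0]],"fingers":[1,1]}' | grep -E "eef_pos|force"
python3 -m handwheel '{"travel":[[0.2,0.03,0],[0.4,0.06,0],[0.4,0.06,0]],"twist":[[0,0,0],[0,0,0],[0,0,0]],"fingers":[1,1,1]}' | grep -E "eef_pos|force"
python3 -m handwheel '{"travel":[[0,0,0],[0,0,0]],"twist":[[0,0,0],[0,0,0]],"fingers":[1,1]}'| grep -E "eef_pos|force"
```

```text
eef_pos: [0.4867, -0.0751, 0.0353]
contact_force: [-6.1, -3.3, 0.1]
eef_pos: [0.4867, -0.0751, 0.0353]
contact_force: [-7.9, -2.9, 0.5]
eef_pos: [0.4867, -0.0751, 0.0353]
contact_force: [-8.5, -3.9, 1.6]
```

```bash
python3 -m handwheel '{"travel":[[0.2,-0.1,0],[0.4,-0.2,0],[0.4,-0.2,0]],"twist":[[0,0,0],[0,0,0],[0,0,0]],"fingers":[1,1,1]}' | grep -E "eef_pos|force"
python3 -m handwheel '{"travel":[[0.2,-0.1,0],[0.2,-0.1,0]],"twist":[[0,0,0],[0,0,0]],"fingers":[1,1]}' | grep -E "eef_pos|force"
python3 -m handwheel '{"travel":[[0,0,0],[0,0,0]],"twist":[[0,0,0],[0,0,0]],"fingers":[1,1]}'| grep -E "eef_pos|force"
```

```text
eef_pos: [0.4867, -0.0751, 0.0353]
contact_force: [-10.3, -2.1, 2.8]
eef_pos: [0.4867, -0.0751, 0.0353]
contact_force: [-11.2, -1.8, 4.4]
eef_pos: [0.4867, -0.0751, 0.0352]
contact_force: [-12.4, -2.0, 4.6]
```

```bash
python3 -m handwheel '{"travel":[[0,0,0],[0,0,0],[0,0,0],[0,0,0]],"twist":[[0,0,0],[0,0,0],[0,0,0],[0,0,0]],"fingers":[1,1,1,1]}'| grep -E "eef_pos|force"
python3 -m handwheel '{"travel":[[0,0,0],[0,0,0],[0,0,0],[0,0,0]],"twist":[[0,0,0],[0,0,0],[0,0,0],[0,0,0]],"fingers":[1,1,1,1]}'| grep -E "eef_pos|force"
python3 -m handwheel '{"travel":[[0,0,0],[0,0,0],[0,0,0],[0,0,0]],"twist":[[0,0,0],[0,0,0],[0,0,0],[0,0,0]],"fingers":[1,1,1,1]}'
```

```text
eef_pos: [0.4867, -0.0752, 0.0353]
contact_force: [-11.3, -1.7, 3.6]
eef_pos: [0.4867, -0.0751, 0.0353]
contact_force: [-11.2, -2.5, 4.9]
t: 13.22
eef_pos: [0.4867, -0.0752, 0.0352]
eef_rot: [-0.003, -0.077, 0.997, 0.0]
contact_force: [-11.7, -2.8, 4.4]
width: 0.0856
```

```bash
python3 -m handwheel '{"travel":[[0.2,0.0,0],[0.3,0.0,0.1],[0.3,0,0.1]],"twist":[[0,0,0],[0,0,0],[0,0,0]],"fingers":[1,1,1]}'| grep -E "eef_pos|force"
python3 -m handwheel '{"travel":[[0,0,0],[0,0,0],[0,0,0],[0,0,0]],"twist":[[0,0,0],[0,0,0],[0,0,0],[0,0,0]],"fingers":[1,1,1,1]}'| grep -E "eef_pos|force"
python3 -m handwheel '{"travel":[[0,0,0],[0,0,0],[0,0,0],[0,0,0]],"twist":[[0,0,0],[0,0,0],[0,0,0],[0,0,0]],"fingers":[1,1,1,1]}'| grep -E "eef_pos|force"
python3 look.py .5555 -.058 .153
```

```text
eef_pos: [0.4867, -0.0751, 0.0353]
contact_force: [-10.9, -1.4, 5.1]
eef_pos: [0.4867, -0.0751, 0.0352]
contact_force: [-12.7, -2.1, 5.1]
eef_pos: [0.4867, -0.0751, 0.0353]
contact_force: [-12.5, -3.0, 4.7]
stirrer [ 0.5567 -0.0576  0.1539] [('s', 0, 40, -0.13), ('s', 2, 40, 0.43), ('s', 3, 40, -0.09), ('t', 0, 40, 0.39), ('t', 1, 35, 0.1)]
{'lead_y': np.float64(-88.78), 'fl': np.float64(0.18), 'ft': np.float64(0.24), 'yaw': np.float64(0.0006)}
stirrer [ 0.5573 -0.0577  0.1527] [('s', 0, 40, 0.11), ('s', 2, 40, 0.23), ('s', 3, 40, 0.0)]
{'lead_y': np.float64(-88.98), 'fl': np.float64(0.87), 'ft': np.float64(0.8), 'yaw': np.float64(-0.0006)}
tcp board -0.07159816717767707 -0.08043399765314299 F -12.812394332456646 0.7888934167843737 t 14.7
```

The fence press held about 12.8 N at the wrist. With board friction of about 3–4.5 N, that puts about 8–10 N on the fence. Backing off and moving round to the trailing end.

```bash
python3 -m handwheel '{"travel":[[-1,-0.15,0],[-3,-0.5,0],[-10,-1.5,0],[-25,-3.8,0],[-40,-6,0],[-40,-6,35],[-40,-6,75],[-40,-6,100],[-40,-6,100]],"twist":[[0,0,0],[0,0,0],[0,0,0],[0,0,0],[0,0,0],[0,0,0],[0,0,0],[0,0,0],[0,0,0]],"fingers":[1,1,1,1,1,1,1,1,1]}'
python3 -m handwheel '{"travel":[[0,-20,0],[0,-40,0],[0,-60,0],[20,-82,0],[45,-82,0],[70,-82,0],[95,-82,0],[120,-82,0],[120,-82,0],[120,-82,0]],"twist":[[0,0,-0.17],[0,0,-0.34],[0,0,-0.51],[0,0,-0.68],[0,0,-0.85],[0,0,-1.02],[0,0,-1.19],[0,0,-1.36],[0,0,-1.53],[0,0,-1.571]],"fingers":[0,0,0,0,0,0,0,0,0,0]}'
python3 -m handwheel '{"travel":[[0,0,0],[0,0,0]],"twist":[[0,0,0],[0,0,0]],"fingers":[0,0]}'
python3 look.py .5567 -.0576 .153
```

```text
t: 15.82
eef_pos: [0.4512, -0.0821, 0.1384]
eef_rot: [0.003, -0.076, 0.997, -0.002]
contact_force: [-0.2, -0.0, -0.9]
width: 0.0856
t: 17.08
eef_pos: [0.5688, -0.1628, 0.1339]
eef_rot: [-0.001, 0.652, 0.758, -0.0]
contact_force: [-0.3, -0.2, 0.1]
width: 0.0428
t: 17.32
eef_pos: [0.5688, -0.1631, 0.135]
eef_rot: [-0.001, 0.651, 0.759, -0.0]
contact_force: [0.7, -0.7, 0.6]
width: 0.0425
stirrer [ 0.5567 -0.0575  0.1503] [('s', 0, 40, -0.09), ('s', 2, 40, 0.42), ('s', 3, 40, -0.12), ('t', 0, 40, 0.42), ('t', 1, 32, 0.11)]
{'lead_y': np.float64(-88.71), 'fl': np.float64(0.46), 'ft': np.float64(0.13), 'yaw': np.float64(-0.003)}
stirrer [ 0.5574 -0.0577  0.1489] [('s', 0, 40, 0.11), ('s', 2, 40, 0.23), ('s', 3, 40, -0.01)]
{'lead_y': np.float64(-89.02), 'fl': np.float64(1.2), 'ft': np.float64(0.71), 'yaw': np.float64(-0.0044)}
tcp board -0.003736147215378086 -0.18002415969954194 F 0.26011421656033523 0.3107342669200278 t 17.425
```

```bash
python3 -m handwheel '{"travel":[[0,0,-40],[0,0,-75],[0,0,-97],[0,0,-97],[-1.5,9.9,-97],[-2.7,17.8,-97],[-3.7,23.7,-97],[-4.6,29.6,-97],[-5.2,33.6,-97],[-5.8,37.5,-97]],"twist":[[0,0,0],[0,0,0],[0,0,0],[0,0,0],[0,0,0],[0,0,0],[0,0,0],[0,0,0],[0,0,0],[0,0,0]],"fingers":[0,0,0,0,0,0,0,0,0,0]}'
python3 look.py .5557 -.0506 .153
```

```text
t: 18.68
eef_pos: [0.5638, -0.1263, 0.0394]
eef_rot: [0.001, 0.651, 0.759, -0.0]
contact_force: [-0.9, -4.8, 2.6]
width: 0.0427
stirrer [ 0.5556 -0.0503  0.1488] [('s', 0, 40, -0.09), ('s', 2, 40, 0.42), ('s', 3, 33, -0.13), ('t', 0, 36, 0.4), ('t', 1, 13, 0.34)]
{'lead_y': np.float64(-81.42), 'fl': np.float64(0.53), 'ft': np.float64(0.04), 'yaw': np.float64(-0.0045)}
stirrer [ 0.5563 -0.0505  0.1499] [('s', 0, 40, 0.14), ('s', 2, 40, 0.23), ('s', 3, 33, -0.01)]
{'lead_y': np.float64(-81.75), 'fl': np.float64(1.15), 'ft': np.float64(0.77), 'yaw': np.float64(-0.0034)}
tcp board -0.003247236597789658 -0.14224951155961257 F -0.15334212826870472 -2.8844208225662546 t 18.775
```

```bash
python3 -m handwheel '{"travel":[[-0.8,4.9,0],[-1.5,9.9,0],[-2.3,14.8,0],[-3.0,19.8,0],[-3.8,24.7,0],[-4.6,29.6,0],[-5.3,34.6,0],[-6.1,39.5,0],[-6.9,44.5,0],[-7.6,49.4,0]],"twist":[[0,0,0],[0,0,0],[0,0,0],[0,0,0],[0,0,0],[0,0,0],[0,0,0],[0,0,0],[0,0,0],[0,0,0]],"fingers":[0,0,0,0,0,0,0,0,0,0]}'
python3 look.py .548 -.0012 .153
```

```text
t: 20.02
eef_pos: [0.5557, -0.076, 0.0389]
eef_rot: [-0.0, 0.651, 0.759, -0.0]
contact_force: [1.5, -4.2, 2.7]
width: 0.0428
stirrer [ 5.477e-01 -3.000e-04  1.519e-01] [('s', 0, 40, -0.1), ('s', 2, 39, 0.43), ('s', 3, 34, -0.08), ('t', 0, 31, 0.46), ('t', 1, 31, 0.16), ('t', 2, 9, 0.41)]
{'lead_y': np.float64(-30.78), 'fl': np.float64(0.13), 'ft': np.float64(-0.02), 'yaw': np.float64(-0.0014)}
stirrer [ 0.5484 -0.0007  0.1533] [('s', 0, 40, 0.16), ('s', 2, 40, 0.24), ('s', 3, 36, 0.06)]
{'lead_y': np.float64(-31.25), 'fl': np.float64(0.69), 'ft': np.float64(0.69), 'yaw': np.float64(0.0)}
tcp board -0.003813504220883512 -0.09112256643790642 F 0.6493007914439545 -0.9889815730578261 t 20.125
```

```bash
python3 -m handwheel '{"travel":[[-0.8,4.9,0],[-1.5,9.9,0],[-2.3,14.8,0],[-2.9,18.8,0],[-3.4,21.7,0],[-3.7,23.7,0],[-3.9,24.7,0],[-3.9,24.7,0]],"twist":[[0,0,0],[0,0,0],[0,0,0],[0,0,0],[0,0,0],[0,0,0],[0,0,0],[0,0,0]],"fingers":[0,0,0,0,0,0,0,0]}'
python3 look.py .5439 .0245 .153
python3 - <<'E'
from h import *
b=save('scene','s5');t=save('top','t5')
A=cv2.resize(b[150:230,290:410],None,fx=4,fy=4,interpolation=cv2.INTER_CUBIC)
B=cv2.resize(t[175:255,250:330],None,fx=4,fy=4,interpolation=cv2.INTER_CUBIC)
cv2.imwrite('pics/c5.png',np.hstack([A,B])[:,:,::-1])
E
```

```text
t: 21.12
eef_pos: [0.5517, -0.0514, 0.0388]
eef_rot: [-0.0, 0.651, 0.759, 0.0]
contact_force: [-0.1, -0.6, 0.4]
width: 0.0428
stirrer [0.5438 0.0248 0.1529] [('s', 0, 40, -0.04), ('s', 2, 40, 0.44), ('s', 3, 30, -0.18), ('t', 0, 31, 0.44), ('t', 1, 40, -0.06), ('t', 2, 7, 0.25)]
{'lead_y': np.float64(-5.4), 'fl': np.float64(0.08), 'ft': np.float64(0.04), 'yaw': np.float64(-0.0004)}
stirrer [0.5445 0.0243 0.1532] [('s', 0, 40, 0.16), ('s', 2, 40, 0.29), ('s', 3, 33, 0.01)]
{'lead_y': np.float64(-5.99), 'fl': np.float64(0.65), 'ft': np.float64(0.64), 'yaw': np.float64(-0.0001)}
tcp board -0.003650252896993459 -0.06691282980349134 F 0.43498229143667094 -0.38849292749683423 t 21.225
```

View pics/c5.png

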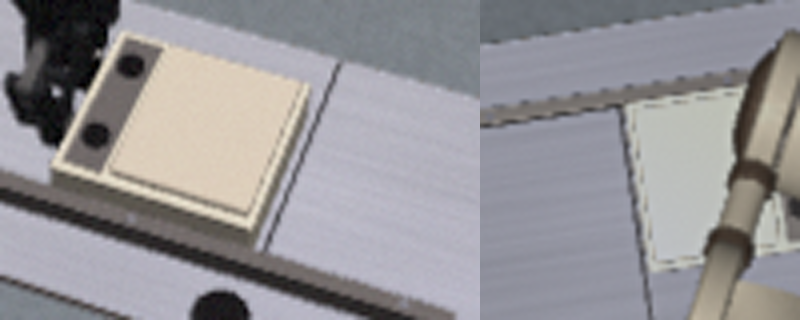

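The box sits just short of the line with a thin strip of board showing between. I'll measure that gap directly in board millimetres at board-top height.

```bash
cat > prof.py <<'E'
from fit import *
I=imgs(('scene',)); I['s5']=None
def prof(im,n,pb=(.5456,.0149,.1529)):
    y=np.arange(.066,.092,.001); x=np.linspace(-.045,.035,80)
    return y,np.array([map_coordinates(im,proj(n,T(pb,np.c_[x,0*x+v,0*x+.01]))[:,::-1].T,order=1).mean() for v in y])
y,a=prof(I['scene'],'scene'); b=prof(cv2.imread('pics/s0.png')[:,:,::-1].astype(float)@[.3,.5,.2],'scene')[1]
for i in range(len(y)): print(int(round((y[i]-.08)*1e3)),round(a[i]),round(b[i]))
E
python3 prof.py
python3 - <<'E'
from fit import *
I={n:cv2.imread(f'pics/{n[0]}0.png')[:,:,::-1].astype(float)@[.3,.5,.2] for n in('scene','top')}
print(fit(I,'board',(.5452,.0153,.1533),cams=('top',)))
print(fit(I,'stirrer',(.5283,-.0717,.0085),cams=('top',)))
I={n:cv2.imread(f'pics/{n[0]}5.png')[:,:,::-1].astype(float)@[.3,.5,.2] for n in('scene','top')}
fit(I,'stirrer',(.5439,.0247,.153),cams=('top',))
E
```

```text
-14 201 183
-13 182 183
-12 156 184
-11 132 184
-10 116 184
-9 110 183
-8 116 183
-7 134 183
-6 155 183
-5 171 182
-4 178 180
-3 171 169
-2 149 146
-1 123 121
0 113 110
1 125 122
2 149 146
3 169 165
4 180 176
5 185 181
6 186 182
7 187 183
8 187 183
9 187 183
10 187 183
11 187 183
board [0.5448 0.0158 0.1537] [('t', 0, 40, 0.17), ('t', 1, 40, 0.04), ('t', 2, 40, 0.1), ('t', 3, 40, 0.1), ('t', 4, 40, -0.02)]
[0.54484947 0.01576906 0.15371073]
stirrer [ 0.5279 -0.0706  0.0133] [('t', 0, 40, 0.45), ('t', 1, 40, 0.45), ('t', 2, 40, 0.06)]
[ 0.5278542  -0.07056456  0.01326685]
stirrer [0.5424 0.0249 0.1521] [('t', 0, 32, 0.03), ('t', 1, 40, 0.04), ('t', 2, 7, 0.04)]
```

```bash
python3 -m handwheel '{"travel":[[-0.2,1.0,0],[-0.3,2.0,0],[-0.5,3.0,0],[-0.6,3.7,0],[-0.6,4.0,0],[-0.6,4.0,0]],"twist":[[0,0,0],[0,0,0],[0,0,0],[0,0,0],[0,0,0],[0,0,0]],"fingers":[0,0,0,0,0,0]}'
python3 prof.py; python3 look.py .5433 .0288 .153
```

```text
t: 22.12
eef_pos: [0.5514, -0.0477, 0.039]
eef_rot: [0.0, 0.651, 0.759, 0.0]
contact_force: [0.5, -3.2, 0.2]
width: 0.0425
-14 185 183
-13 194 183
-12 204 184
-11 208 184
-10 200 184
-9 179 183
-8 152 183
-7 130 183
-6 116 183
-5 111 182
-4 115 180
-3 120 169
-2 115 146
-1 103 121
0 103 110
1 122 122
2 149 146
3 170 165
4 180 176
5 185 181
6 187 182
7 187 183
8 188 183
9 187 183
10 187 183
11 187 183
stirrer [0.5433 0.0276 0.1513] [('s', 0, 40, -0.07), ('s', 2, 40, 0.4), ('s', 3, 36, 0.1), ('t', 0, 29, 0.52), ('t', 1, 39, 0.28), ('t', 2, 8, 0.51)]
{'lead_y': np.float64(-2.54), 'fl': np.float64(0.11), 'ft': np.float64(-0.11), 'yaw': np.float64(-0.002)}
stirrer [0.5439 0.0275 0.1547] [('s', 0, 40, 0.12), ('s', 2, 40, 0.26), ('s', 3, 38, 0.11)]
{'lead_y': np.float64(-2.7), 'fl': np.float64(0.53), 'ft': np.float64(0.68), 'yaw': np.float64(0.0014)}
tcp board -0.0035137827689694754 -0.06318583506535426 F 0.08388842008758714 -2.695029544143708 t 22.275
```

```bash
python3 -m handwheel '{"travel":[[-0.1,0.7,0],[-0.2,1.3,0],[-0.3,1.8,0],[-0.3,2.0,0],[-0.3,2.0,0],[-0.3,2.0,0]],"twist":[[0,0,0],[0,0,0],[0,0,0],[0,0,0],[0,0,0],[0,0,0]],"fingers":[0,0,0,0,0,0]}'
python3 prof.py|head -22|tr '\n' ';'; python3 look.py .5433 .0298 .153
```

```text
t: 23.02
eef_pos: [0.5511, -0.0457, 0.039]
eef_rot: [0.0, 0.651, 0.759, 0.0]
contact_force: [1.0, -2.7, 0.5]
width: 0.0429
-14 192 183;-13 185 183;-12 184 184;-11 192 184;-10 202 184;-9 207 183;-8 201 183;-7 182 183;-6 155 183;-5 131 182;-4 115 180;-3 104 169;-2 94 146;-1 86 121;0 92 110;1 116 122;2 147 146;3 169 165;4 180 176;5 185 181;6 187 182;7 187 183;stirrer [0.543  0.0297 0.1511] [('s', 0, 40, -0.03), ('s', 2, 40, 0.44), ('s', 3, 33, 0.08), ('t', 0, 29, 0.44), ('t', 1, 30, 0.28), ('t', 2, 8, 0.45)]
{'lead_y': np.float64(-0.39), 'fl': np.float64(0.16), 'ft': np.float64(-0.08), 'yaw': np.float64(-0.0022)}
stirrer [0.5436 0.03   0.1506] [('s', 0, 40, 0.19), ('s', 2, 40, 0.26), ('s', 3, 33, 0.02)]
{'lead_y': np.float64(-0.21), 'fl': np.float64(0.83), 'ft': np.float64(0.53), 'yaw': np.float64(-0.0027)}
tcp board -0.003511669499737842 -0.06110818934200667 F -0.11709097581435655 -3.0557451404578955 t 23.175
```

The edge is on the line at about −0.4 mm. Backing off, lifting away and checking with a clear view.

```bash
python3 -m handwheel '{"travel":[[0,0,0],[0.1,-0.5,0],[0.3,-2,0],[1.5,-10,0],[3.8,-25,0],[6.1,-40,0],[6.1,-40,40],[6.1,-40,90],[6,-70,140],[6,-120,180]],"twist":[[0,0,0],[0,0,0],[0,0,0],[0,0,0],[0,0,0],[0,0,0],[0,0,0],[0,0,0],[0,0,0],[0,0,0]],"fingers":[0,0,0,0,0,0,0,0,0,0]}'
python3 -m handwheel '{"travel":[[-20,-50,0],[-40,-100,0],[-60,-150,0],[-60,-150,0]],"twist":[[0,0,0],[0,0,0],[0,0,0],[0,0,0]],"fingers":[0,0,0,0]}'
python3 prof.py|head -22|tr '\n' ';'; python3 look.py .543 .0298 .153
python3 - <<'E'
from h import *
from fit import fit
b=save('scene','s6');t=save('top','t6')
I={'scene':b.astype(float)@[.3,.5,.2],'top':t.astype(float)@[.3,.5,.2]}
for c in(('scene','top'),('top',)): fit(I,'board',(.5452,.0153,.1533),cams=c); fit(I,'stirrer',(.543,.0298,.153),cams=c)
for l in ('beaker','reagent','cylinder'): print(l,[np.round(ray('top',r['pixel'],0)[:2],3) for r in robot.place_of('top',l)[:1]])
A=cv2.resize(b[150:230,290:410],None,fx=4,fy=4,interpolation=cv2.INTER_CUBIC)
B=cv2.resize(t[175:255,250:330],None,fx=4,fy=4,interpolation=cv2.INTER_CUBIC)
cv2.imwrite('pics/c6.png',np.hstack([A,B])[:,:,::-1])
E
```

```text
t: 24.42
eef_pos: [0.5575, -0.1655, 0.2206]
eef_rot: [0.001, 0.65, 0.76, 0.0]
contact_force: [1.8, -0.9, 0.1]
width: 0.0425
t: 24.92
eef_pos: [0.4952, -0.3187, 0.2181]
eef_rot: [0.0, 0.653, 0.757, -0.0]
contact_force: [0.3, 0.2, -0.4]
width: 0.0427
-14 188 183;-13 181 183;-12 180 184;-11 188 184;-10 198 184;-9 203 183;-8 198 183;-7 179 183;-6 152 183;-5 129 182;-4 113 180;-3 102 169;-2 91 146;-1 84 121;0 90 110;1 114 122;2 144 146;3 166 165;4 177 176;5 182 181;6 183 182;7 183 183;stirrer [0.5428 0.0305 0.1502] [('s', 0, 40, -0.08), ('s', 2, 37, 0.47), ('s', 3, 40, 0.06), ('t', 0, 40, 0.46), ('t', 1, 37, 0.45), ('t', 2, 40, 0.25)]
{'lead_y': np.float64(0.34), 'fl': np.float64(0.15), 'ft': np.float64(-0.19), 'yaw': np.float64(-0.0031)}
stirrer [0.5435 0.0307 0.1489] [('s', 0, 40, 0.16), ('s', 2, 37, 0.24), ('s', 3, 40, -0.03)]
{'lead_y': np.float64(0.49), 'fl': np.float64(0.93), 'ft': np.float64(0.45), 'yaw': np.float64(-0.0044)}
tcp board -0.09800242249486044 -0.31842210131098897 F -0.19148520339293115 -0.0936642716722325 t 25.075
board [0.5453 0.0152 0.1534] [('s', 0, 36, 0.03), ('s', 1, 40, 0.43), ('s', 2, 40, 0.31), ('s', 3, 40, 0.21), ('s', 4, 40, 0.56), ('t', 0, 40, 0.19), ('t', 1, 40, -0.15), ('t', 2, 40, 0.05), ('t', 3, 40, 0.37), ('t', 4, 22, -0.3)]
stirrer [0.5428 0.0305 0.1506] [('s', 0, 40, -0.11), ('s', 2, 38, 0.42), ('s', 3, 40, 0.05), ('t', 0, 40, 0.45), ('t', 1, 37, 0.45), ('t', 2, 40, 0.25)]
board [0.5448 0.016  0.1538] [('t', 0, 40, 0.15), ('t', 1, 40, 0.12), ('t', 2, 40, 0.1), ('t', 3, 40, 0.02), ('t', 4, 23, -0.03)]
stirrer [0.5417 0.0301 0.153 ] [('t', 0, 40, 0.03), ('t', 1, 37, 0.42), ('t', 2, 40, 0.33)]
beaker [array([0.461, 0.331])]
reagent [array([0.712, 0.136])]
cylinder [array([ 0.741, -0.041])]
```

View pics/c6.png

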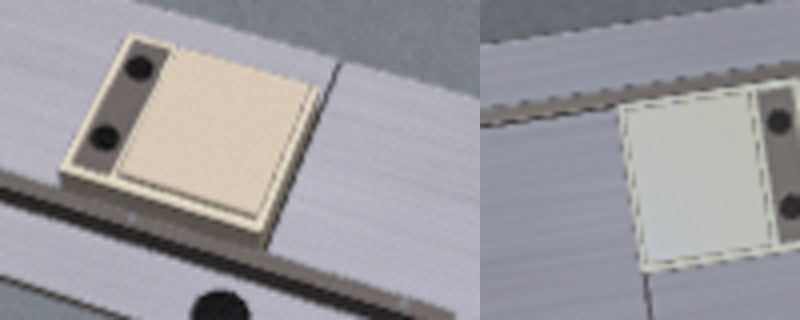

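The edge lies on the line, the fence side is flush, the bystanders have not moved and the arm is clear. Handing in.

```bash
python3 -c "
from rig import robot
print(robot.finish_job())"
```

```text
the job is handed in; nothing more can be done
None
```

The stirrer is on the scribed line and flush with the fence, and the job is handed in. No verdict comes back, so this rests on my own checks.

**What I did:**
- **Fence press:** I pushed the stirrer square against the fence with both open fingers, with its leading edge about 89 mm short of the line. I held it there for over two seconds at about 12–13 N on the wrist. Board friction took an estimated 3–4.5 N of that, so the fence felt roughly 8–10 N. That share is inferred, because friction readings scattered between 2.3 and 5 N and the fingers also bore down with about 4.5 N.
- **Push to the line:** I pushed it along the fence from its trailing face in shrinking steps, then backed off and moved the arm clear.

**Last checks:**
- **Leading edge:** the measures put it between −0.6 and +0.5 mm from the line's centre, against a tolerance of 2.5 mm. They disagree by about 1 mm: −0.6 mm from the top camera and from fingertip travel, and +0.3 to +0.5 mm from the other camera fits.
- **Fence:** with both cameras, both fence-side points came out within 0.2 mm of the face. The scene camera alone put them up to 0.9 mm past the face, which points to calibration bias.
- **After letting go:** the brightness profile across the line was unchanged when the fingers withdrew, so the stirrer did not move.
- **Bystanders:** the beaker and reagent bottle read within 4 mm of their starting positions and the cylinder within 9 mm. I put that down to detection noise, since the arm never came near them.

One early measuring script stopped with an error, apparently from calling `camera_params` too often. I cached the values and it did not recur.

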